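Move the charged battery pack from the charger to the portion scale

TASK

Put the charged battery pack into the portion scale: press the thumb paddle of the charger's sprung catch so that the pack pops out a little, slide the pack out of the charger's dovetail, then slide it straight into the scale's dovetail until the scale's catch clicks up behind it, stop pushing as soon as it has, and let go. Use only light hand force: do not ram, pry or force the pack or the paddles, and leave everything else standing where it is.

Things in the scene. Friction and masses are not known exactly. Their poses are not given: they have to be found in the camera images.
- pack_grip (a point): The battery pack: a black block 74 x 40 x 46 mm (long, wide, high) on a dark steel dovetail foot 84 mm long, 10 mm high, 56 mm wide at the bottom and 44 mm at the top; 0.26 to 0.4 kg. This point is the pack's centre, 36 mm above its underside and 20 mm below its top; x is the long axis and points the way it slides in, z up. Grip it across its 40 mm width. At the start it sits latched in the charger.
- charger: The charger, fixed to the worktop: a grey dovetail dock with a 100 mm wide, 58 mm high block with cooling slots behind its end stop. Origin on the worktop below the slide axis, under the centre of a home pack; x points the way the pack is slid in, y left of that, z up. The pack slides on a level floor 16 mm above the worktop, 96 mm wide, from x = -130 mm (open apron in front) to the end stop.
- scale: The portion scale, fixed: the same dock as the charger's, but in front of a 176 mm wide, 48 mm high scale with a flat steel weighing plate. Origin, axes, floor height and all dock measures are the same as the charger's.
- charger_home (a point): Where point pack_grip lies with the pack home in the charger, 52 mm above the worktop; x points the way in. Dovetail rails, 11 mm high, from x = -38 to 43 mm beside here, 1.2 mm play each side, flared outward (6 mm a side) from -38 to -62 mm. Latched, the pack rests 1.5 mm short of it.
- scale_home (a point): Where point pack_grip lies with the pack home in the scale, 52 mm above the worktop; x points the way in. Dovetail rails, 11 mm high, from x = -38 to 43 mm beside here, 1.2 mm play each side, flared outward (6 mm a side) from -38 to -62 mm. Nominal only: catch, plunger and buffers sit on an adjuster, so true home is up to 8 mm nearer or deeper, not measured: feel for it.
- scale_mouth (a point): Where point pack_grip lies when the pack stands on the scale's open apron with its front edge at the start of the flared mouth: on the slide axis, 104 mm outward of home, 52 mm above the worktop. Sliding on from here the pack meets the nose and a sprung ejector plunger (4 to 6 N over the last 17 mm); it takes about 5 to 8 N in all until it clicks, then the push rises by 5 N per mm at the buffers.
- charger_paddle (a point): Centre of the top of the charger's ribbed thumb paddle, 30 x 30 mm, 34 mm above the worktop, 46 mm outward of home, 78 mm left of the slide axis. Pressed straight down it sinks 8 mm to a stop and frees the pack after about 5 mm; this takes about 1 to 3 N. The ejector then pushes the pack out about 16 to 25 mm, where it stays in the rails, still free to slide.
- charger_catch (a joint): Charger catch, m: 0 up, 0.008 fully down, about 0.005 while the pack lies over it. A ramped nose 20 mm wide in the mouth, 5 mm above the floor, from 43 to 58 mm outward of home: the entering pack pushes it down, it springs up behind the pack's rear edge when home.
- scale_catch (a joint): Scale catch, m: 0 up, 0.008 fully down, about 0.005 while the pack lies over it. A ramped nose 20 mm wide in the mouth, 5 mm above the floor, from 43 to 58 mm outward of true home: the entering pack pushes it down, it springs up behind the pack's rear edge when home.
- scale_buffer (a joint): The rubber end buffers beside the scale's ejector plunger, m: 0 untouched; the pack meets them 1.5 mm beyond true home, 3 mm beyond the click, and squashes them by 1 mm per 5 N; 2.5 mm is too much. Latched, the pack rests 1.5 mm short of true home.
- timer: Bystander: round kitchen timer, 62 mm wide, 54 mm high; origin under its centre.
- mise_bowl: Bystander: small steel bowl, 115 mm wide, 38 mm high; origin under its centre.
- salt_shaker: Bystander: steel shaker, 69 mm wide, 96 mm high; origin under its centre.
- ring_cutter_0: Bystander: steel forming ring, 64 mm wide, 36 mm high; origin under its centre.
- ring_cutter_1: Bystander: steel forming ring, 51 mm wide, 36 mm high; origin under its centre.

How it is judged:
By the outcome, as a careful person would: the job done as asked, in the order asked, and still so for the second after the job is handed in, with the robot touching nothing.
It also fails if it takes over 70 s, if anything falls off the work surface, if the arm or the gripper's body presses on something with over 40 N, if the wrist force passes 120 N, or if a joint passes its speed limit or range.

ROBOT

A 6-joint arm with a two-finger parallel gripper is mounted at the origin on a cart in front of the work surface, level with it; the furniture and walls round the work are solid. World frame = base frame: x ahead of the robot, y to its left, z up, the work surface at z = 0. Lengths are in m, angles in degrees, forces in N, time in s.
With the tool pointing down it reaches from about 0.4 to 0.825 m from the base axis. Payload 7 kg.
Tool frame: the origin (TCP) lies between the finger pads; the fingertips stand 25 mm ahead of it and the grasp point (between the pads) lies 6 mm ahead of it; z points along the fingers, y is the line along which they close (so a half turn about z gives the same grasp; the last joint's range is limited). The gripper opens to 88 mm and grips with 3 to 60 N. Pads are 19 mm wide; open, the fingers measure 130 mm over their backs; the gripper's body (78 mm by 193 mm) begins 47 mm behind the grasp point.
Start: joints at [-50.472, 20.546, 0.682, 0, -70.136, -16.507], TCP at [0.264, -0.621, 0.252] pointing down, gripper open.
Joint ranges: [-176.03, 176.03], [-82.01, 121.73], [-58.28, 71.71], [-173.87, 95.51], [-174.79, -0.11], [-173.66, 173.66]. Speed limits (degrees/s): [136.94, 136.94, 172.46, 180, 180, 180].

INTERFACE

Orientations are given as [roll, pitch, yaw] about the fixed x, y, z axes, in that order (R = Rz(yaw) Ry(pitch) Rx(roll)).
In Python, from plant import r gives the robot as it stands.
- The arm moves only by the shell command python3 -m crank 'ROWS' [FORCE]. ROWS is JSON, a list of rows, each a list of 3 entries, a list of its own where there are three numbers: the turn, a rotation vector about the tool's x, y, z in degrees, then the shift along the tool's x, y, z in cm, then the closure, from -1 (fully open) to 1 (shut). In form: [[[wx, wy, wz], [dx, dy, dz], fingers], ...]. A call has 1 to 8 rows; each row shifts and turns the commanded pose from where the row before left it, along the tool's axes as they then stand; what a row does not reach is not made up. A row lasts 1/10 s, in which the tool goes at most 50 mm and 8.59 degrees, less where a joint would pass 70% of its speed; a pose out of reach is approached as far as the arm can. A call with a gripper value outside its range is refused whole. The fingers move at their own pace and stop on an object; FORCE is the grip in N (left out, the last holds). Time passes only in rows, so rows that do not move let the fingers close. It gives the time, the measured TCP pose, the force, the opening and the grip force at its end, in the units of the state.
- r.get_state(): the state, without advancing time (a new reading comes with each control period).
- r.capture(name): name is "scene" or "side" or "wrist"; returns a dict with "color" (384x512x3 uint8, red, green, blue), "range_z" (384x512 float32, m along the optical axis (not along the pixel's ray), 0 where there is no reading), "intrinsics" (3x3 intrinsics, pixels), "k1" (the pictures are not rectified: a ray, as slopes to the right and down, at radius r is drawn at 1 + k1 r^2 times it, then the intrinsics apply), "world_from_camera" (4x4, takes a point from camera to world coordinates); the wrist camera has in their place "hand_eye" (4x4, takes a point from camera to tool coordinates, whose origin is the TCP and whose axes are the flange's). Camera axes: x right, y down, z forward; pixel columns grow to the right and rows downward; lengths in m; the calibration is good to about 2 mm. A picture is of the moment at which its call begins: read the wrist's pose just before it.
- r.close_job(): hands the job in; it is judged then, once.
The state is a dict: "time_s": time; "joints": joint angles; "qd": joint speeds; "joint_torque": joint torques, N m; "tcp_pos": TCP position; "eef_rot": TCP orientation; "contact_force": force on the tool from outside, world axes, zero at the start; "moment": the same for the moment, N m; "gripper_width": finger opening in m; "gripper_force": force on a finger pad.
Only numpy, scipy, OpenCV 4.12 (cv2) and the standard library are available. Lean on these libraries where they do the work, as an engineer would, in place of code of your own. Each camera call takes 0.05 s, during which the arm holds its last target. There are 200 camera calls.

## Working session

There is one attempt and no reset: what is moved stays moved. The work goes in short steps, Python scripts to look and compute and a shell command to move; the robot and the scene stay as the last step left them, time stands still between calls to the robot, and variables do not carry over. Pictures are saved under pics/ and viewed, at most 10 in all, crops included, and the job is handed in when it is done.

```bash
ls; mkdir -p pics
cat > h.py <<'E'
import numpy as np, cv2
from plant import r
def cap(n):
    s=r.get_state(); c=r.capture(n)
    if 'hand_eye' in c:
        from scipy.spatial.transform import Rotation as R
        T=np.eye(4);T[:3,:3]=R.from_euler('xyz',s['eef_rot'],degrees=True).as_matrix();T[:3,3]=s['tcp_pos']
        c['world_from_camera']=T@c['hand_eye']
    return c
def rays(c,px):
    px=np.asarray(px,float).reshape(-1,1,2)
    u=cv2.undistortPoints(px,c['intrinsics'],np.array([c['k1'],0,0,0,0.]),None)[:,0] if True else 0
    d=np.c_[u,np.ones(len(u))]
    T=c['world_from_camera']; return T[:3,3],d@T[:3,:3].T
def onplane(c,px,z):
    o,d=rays(c,px); return o+d*((z-o[2])/d[:,2])[:,None]
def cloud(c):
    h,w=c['range_z'].shape
    g=np.stack(np.meshgrid(np.arange(w),np.arange(h)),-1).reshape(-1,2)
    o,d=rays(c,g); return (o+d*c['range_z'].reshape(-1,1)).reshape(h,w,3)
E
python3 - <<'E'
from h import *
s=r.get_state();print(s)
a=cap('scene');b=cap('side')
for n,c in(('scene',a),('side',b)):
    np.save(f'{n}.npy',c,allow_pickle=True); print(n,c['world_from_camera'].round(3).tolist(),c['k1'])
    cv2.imwrite(f'pics/{n}.png',cv2.resize(c['color'][:,:,::-1],(800,600)))
E
```

```text
pics
{'time_s': 0.0, 'joints': array([-5.04712959e+01,  2.05913197e+01,  6.31985019e-01, -2.13241364e-02,
       -7.01364504e+01, -1.65061613e+01]), 'qd': array([ 0.03996796,  0.04955208,  0.00350465, -0.06201668, -0.03484371,
       -0.01965473]), 'joint_torque': array([-8.76370486e-04, -5.82722104e+01,  2.93055940e+01,  6.99725971e+00,
        6.77786578e-03, -1.56229330e-04]), 'tcp_pos': array([ 0.26377459, -0.6208157 ,  0.25060659]), 'eef_rot': array([ 1.79902466e+02, -7.99736114e-03, -1.56984713e+02]), 'contact_force': array([-0.39786979, -0.00363148, -0.26498759]), 'moment': array([-0.00477297, -0.00387536,  0.06117779]), 'gripper_force': 0.0, 'gripper_width': 0.08751138747232072}
scene [[-0.901, -0.143, 0.409, -0.197], [-0.433, 0.349, -0.831, 1.369], [-0.024, -0.926, -0.376, 0.696], [0.0, 0.0, 0.0, 1.0]] 0.04091943382299396
side [[0.832, -0.271, 0.484, -0.194], [-0.555, -0.387, 0.737, -0.995], [-0.013, -0.881, -0.472, 0.708], [0.0, 0.0, 0.0, 1.0]] -0.038210653429249064
```

View pics/scene.png

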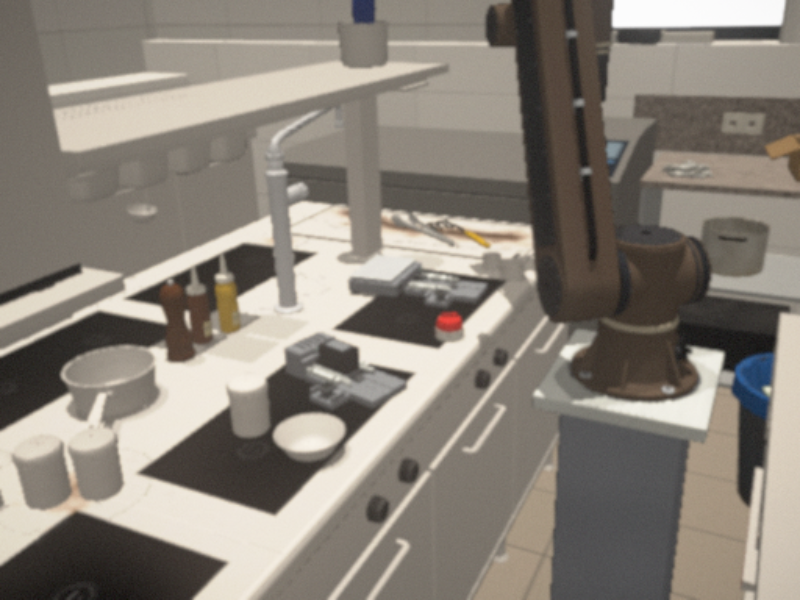

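View pics/side.png

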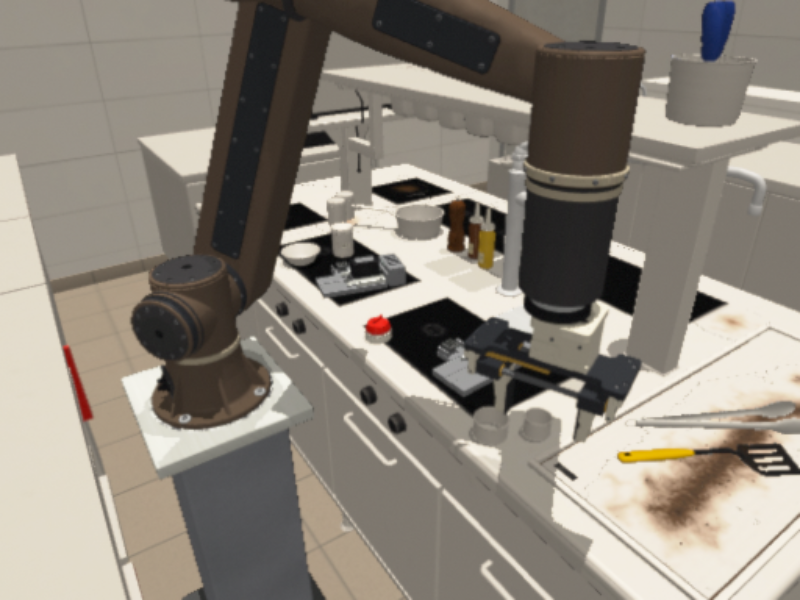

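The scene view shows the charger with the black pack at about (345,370), the scale at about (410,285), the timer at (450,322), the bowl at (310,437) and the shaker at (250,405). The side view shows the rings under the gripper at (490,425) and (535,425). Next I'll build a top-down map from the depth data.

Run:
```python
from h import *
H=np.zeros((600,800,3),np.uint8); Z=np.full((600,800),-1.)
P=[];C=[]
for n in('scene','side'):
    c=np.load(n+'.npy',allow_pickle=True).item(); p=cloud(c).reshape(-1,3); k=c['range_z'].ravel()>0
    P.append(p[k]);C.append(c['color'].reshape(-1,3)[k])
    q=cloud(c)
    if n=='scene':
        for u,v in [(338,352),(325,398),(400,272),(430,285),(450,322),(385,385),(310,437),(250,405),(250,130),(365,200)]:
            print((u,v),q[int(v*.64),int(u*.64)].round(3))
P=np.vstack(P);C=np.vstack(C)
# map: col=(0.6-y)*600.., row=(0.9-x)*...
s=560
col=((0.72-P[:,1])*s).astype(int);row=((0.95-P[:,0])*s).astype(int)
ok=(col>=0)&(col<800)&(row>=0)&(row<400)&(P[:,2]<0.13)&(P[:,2]>-.05)
o=np.argsort(P[ok,2])
H[row[ok][o],col[ok][o]]=C[ok][o]
Zi=np.zeros((600,800),np.uint8);Zi[row[ok][o],col[ok][o]]=np.clip(P[ok,2][o]/0.08*200+20,0,255)
H=cv2.dilate(H,np.ones((3,3)))[:300];Zi=cv2.applyColorMap(cv2.dilate(Zi,np.ones((3,3)))[:300],cv2.COLORMAP_JET)
cv2.imwrite('pics/top.png',np.vstack([H[:,:,::-1],Zi]))
```

```text
(338, 352) [0.491 0.272 0.072]
(325, 398) [0.479 0.343 0.016]
(400, 272) [ 0.611 -0.233  0.043]
(430, 285) [ 0.524 -0.22   0.027]
(450, 322) [0.377 0.004 0.043]
(385, 385) [0.401 0.261 0.017]
(310, 437) [0.443 0.453 0.007]
(250, 405) [0.536 0.483 0.061]
(250, 130) [ 2.13  -1.68   0.075]
(365, 200) [ 0.796 -0.397  0.168]
```

View pics/top.png

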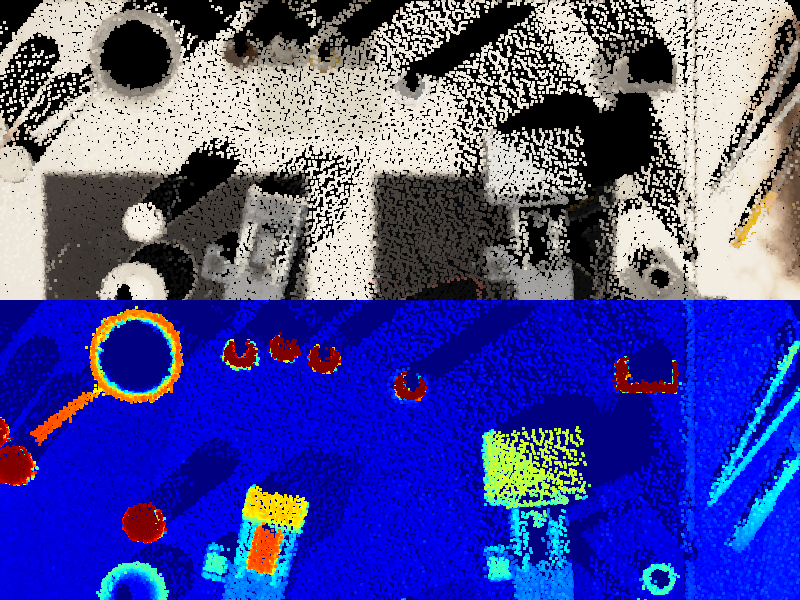

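The map (560 px/m) shows the pack top at about (263,250), the charger paddle at about (215,262) and the charger block at (275,207). The scale block is at about (535,165), its dock at (540,250) and its paddle at (498,265). I'll make coarse fits next, then take wrist views.

```bash
cat >> h.py <<'E'
from scipy.spatial.transform import Rotation as Rn
def go(x,y,z,yaw=None):
    """print turn about tool z and shift (cm) in tool axes AFTER the turn"""
    s=r.get_state(); R0=Rn.from_euler('xyz',s['eef_rot'],degrees=True)
    R1=R0 if yaw is None else Rn.from_euler('xyz',[180,0,yaw],degrees=True)
    print('at',s['tcp_pos'].round(4),s['eef_rot'].round(2),'w',round(s['gripper_width'],4),'j',s['joints'].round(1))
    print('turn',(R0.inv()*R1).as_rotvec(degrees=True).round(2),'shift cm',(R1.inv().apply(np.array([x,y,z])-s['tcp_pos'])*100).round(2))
E
python3 - <<'E'
from h import *
P=[]
for n in('scene','side'):
    c=np.load(n+'.npy',allow_pickle=True).item(); p=cloud(c).reshape(-1,3); P.append(p[c['range_z'].ravel()>0])
P=np.vstack(P)
def box(name,x0,x1,y0,y1,z0,z1):
    k=(P[:,0]>x0)&(P[:,0]<x1)&(P[:,1]>y0)&(P[:,1]<y1)&(P[:,2]>z0)&(P[:,2]<z1)
    q=P[k]; print(name,k.sum(),cv2.minAreaRect((q[:,:2]*1000).astype(np.float32)),np.median(q[:,2]))
box('pack',.43,.56,.2,.3,.067,.08)
box('chblk',.52,.64,.15,.3,.053,.064)
box('scblk',.57,.74,-.35,-.12,.042,.055)
box('scpad',.4,.53,-.19,-.14,.028,.04)
box('chpad',.4,.53,.3,.37,.028,.04)
box('ring',.4,.5,-.5,-.41,.03,.045)
box('timer',.3,.42,-.05,.05,.03,.06)
box('shelf',.3,1.2,-.7,.6,.25,.6)
q=P[(P[:,2]>.2)&(P[:,0]>.35)&(P[:,0]<1.5)&(abs(P[:,1])<.6)]
print(q[:,2].min() if len(q) else 0)
w=cap('wrist');print(w['hand_eye'].round(3),w['intrinsics'])
go(.42,-.245,.30,0)
E
```

```text
pack 251 ((505.8802795410156, 245.26065063476562), (48.16822052001953, 83.96153259277344), 75.97940826416016) 0.07224717056367347
chblk 366 ((561.65966796875, 230.6859893798828), (108.19440460205078, 91.11714172363281), 77.34839630126953) 0.05828168152680635
scblk 745 ((652.5477905273438, -236.36654663085938), (138.9770965576172, 185.22463989257812), 4.290326118469238) 0.048526618496546714
scpad 90 ((481.0229797363281, -169.0458984375), (53.66893768310547, 35.27351379394531), 5.905404090881348) 0.03325598471457686
chpad 100 ((479.1012878417969, 333.97747802734375), (35.705657958984375, 55.3114013671875), 73.76136779785156) 0.03400078001057344
ring 137 ((438.7728271484375, -444.4223327636719), (52.529693603515625, 89.85250854492188), 48.7524299621582) 0.03414839660620228
timer 281 ((383.5203552246094, -11.87027359008789), (63.04599380493164, 52.48283004760742), 84.49461364746094) 0.0419953623161472
shelf 23246 ((673.107421875, -56.4847412109375), (1344.1973876953125, 643.0931396484375), 85.18793487548828) 0.5012400083447086
0.2000559414763411
[[ 0.001 -0.963 -0.271  0.072]
 [ 1.     0.001  0.001 -0.   ]
 [-0.001 -0.271  0.963 -0.133]
 [ 0.     0.     0.     1.   ]] [[278.40692012   0.         251.40703887]
 [  0.         278.40692012 195.95571602]
 [  0.           0.           1.        ]]
at [ 0.2638 -0.621   0.2508] [ 1.7993e+02 -1.0000e-02 -1.5699e+02] w 0.0878 j [-50.5  20.6   0.6  -0.  -70.1 -16.5]
turn [ 3.0000e-02  1.0000e-01 -1.5699e+02] shift cm [ 15.62 -37.6   -4.92]
```

Run:
```python
from h import *
c=np.load('scene.npy',allow_pickle=True).item();q=cloud(c)
for u,v in [(445,68),(440,85),(70,158),(250,115),(365,100),(140,140),(30,100)]: print((u,v),q[int(v*.64),int(u*.64)].round(3))
go(.50,-.245,.25,-175.7)
```

```text
(445, 68) [ 0.613 -0.522  0.503]
(440, 85) [ 1.343 -2.166  0.255]
(70, 158) [0.661 0.639 0.493]
(250, 115) [0.612 0.304 0.505]
(365, 100) [ 0.791 -0.414  0.429]
(140, 140) [0.615 0.557 0.507]
(30, 100) [0.587 0.74  0.584]
at [ 0.2638 -0.621   0.2508] [ 1.7993e+02 -1.0000e-02 -1.5699e+02] w 0.0878 j [-50.5  20.6   0.6  -0.  -70.1 -16.5]
turn [ 0.07 -0.02 18.71] shift cm [-26.37  35.72   0.08]
```

```bash
python3 -m crank '[[[0,0,8],[0,0,0],-1],[[0,0,8],[0,0,0],-1],[[0,0,2.7],[0,0,0],-1],[[0,0,0],[-2.6,3.6,0],-1],[[0,0,0],[-2.6,3.6,0],-1],[[0,0,0],[-2.6,3.6,0],-1],[[0,0,0],[-2.6,3.6,0],-1],[[0,0,0],[-2.6,3.6,0],-1]]'; python3 -m crank '[[[0,0,0],[-2.6,3.6,0],-1],[[0,0,0],[-2.6,3.6,0],-1],[[0,0,0],[-2.6,3.6,0],-1],[[0,0,0],[-2.6,3.6,0],-1],[[0,0,0],[-2.6,3.3,0],-1],[[0,0,0],[0,0,0],-1],[[0,0,0],[0,0,0],-1]]'
python3 - <<'E'
from h import *
c=cap('wrist');np.save('w_sc.npy',c,allow_pickle=True)
cv2.imwrite('pics/wsc.png',cv2.resize(c['color'][:,:,::-1],(800,600)))
go(.48,.235,.25,166.5)
E
```

```text
time_s: 0.95
tcp_pos: [0.3805, -0.4303, 0.2514]
eef_rot: [180.0, -0.0, -175.7]
contact_force: [0.2, -0.0, -0.4]
gripper_width: 0.0876
gripper_force: 0.0
time_s: 1.65
tcp_pos: [0.4967, -0.2447, 0.2513]
eef_rot: [180.0, -0.0, -175.5]
contact_force: [-0.7, -0.7, 0.4]
gripper_width: 0.0879
gripper_force: 0.0
at [ 0.4962 -0.2454  0.2513] [ 1.7999e+02 -3.0000e-02 -1.7562e+02] w 0.0876 j [ -6.    9.2 -14.8  -0.  -66.1 -79.6]
turn [ 0.   -0.04 17.88] shift cm [12.79 46.33  0.13]
```

View pics/wsc.png

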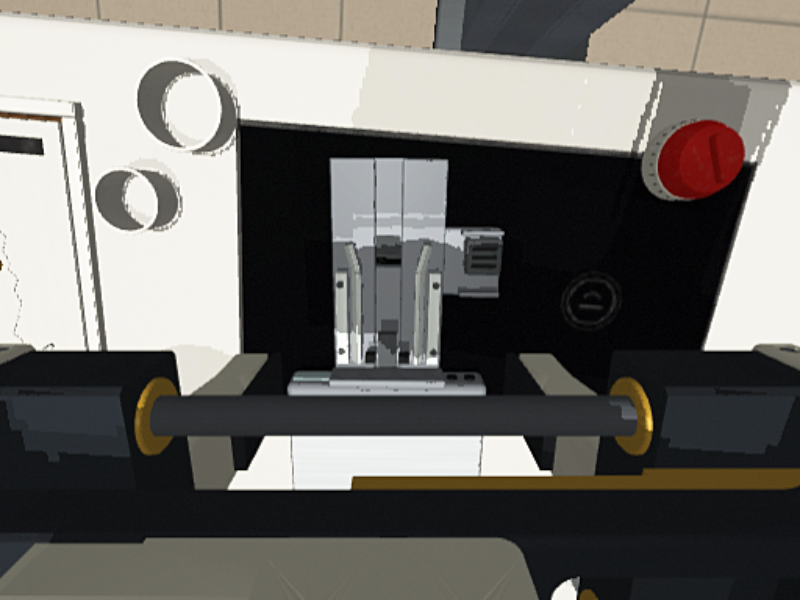

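The picture shows the scale's apron, front corners at about (331,158) and (447,158). The nose is at (388,250), the rails run from row 245 to 365, the paddle is at (483,255) and the timer at (703,160). I'll fit the apron edges numerically, then move on to the charger.

```bash
cat >> h.py <<'E'
def apron(c,rows,u0,u1,z=.016,thr=70):
    g=cv2.cvtColor(c['color'],cv2.COLOR_RGB2GRAY).astype(float); L=[];Rr=[]
    for v in rows:
        l=np.interp(np.arange(u0,u1,.1),np.arange(512),g[v]); k=np.where(l>thr)[0]
        L.append((u0+.1*k[0],v));Rr.append((u0+.1*k[-1],v))
    A=onplane(c,L,z);B=onplane(c,Rr,z); out=[]
    for Q in(A,B):
        vx,vy,x0,y0=cv2.fitLine(Q[:,:2].astype(np.float32),cv2.DIST_HUBER,0,1e-4,1e-4).ravel()
        if vx<0:vx,vy=-vx,-vy
        out.append((np.degrees(np.arctan2(vy,vx)),x0,y0))
    return A,B,out
E
python3 - <<'E'
from h import *
c=np.load('w_sc.npy',allow_pickle=True).item()
A,B,o=apron(c,range(106,138),195,300);print(o,np.linalg.norm((A-B)[:,:2],axis=1).mean())
g=cv2.cvtColor(c['color'],cv2.COLOR_RGB2GRAY)
print(g[96:108,225],g[96:108,275]); print(g[120,205:222],g[120,280:292])
q=cloud(c)
print('z',[ (p,q[int(p[1]*.64),int(p[0]*.64)].round(4)) for p in [(388,190),(360,180),(483,255),(430,345),(345,345),(388,375)]])
E
python3 -m crank '[[[0,0,8.2],[0,0,0],-1],[[0,0,8.2],[0,0,0],-1],[[0,0,1.5],[0,0,0],-1],[[0,0,0],[1.28,4.63,0],-1],[[0,0,0],[1.28,4.63,0],-1],[[0,0,0],[1.28,4.63,0],-1],[[0,0,0],[1.28,4.63,0],-1],[[0,0,0],[1.28,4.63,0],-1]]'; python3 -m crank '[[[0,0,0],[1.28,4.63,0],-1],[[0,0,0],[1.28,4.63,0],-1],[[0,0,0],[1.28,4.63,0],-1],[[0,0,0],[1.28,4.63,0],-1],[[0,0,0],[1.28,4.63,0],-1],[[0,0,0],[0,0,0],1],[[0,0,0],[0,0,0],1]]'
python3 - <<'E'
from h import *
c=cap('wrist');np.save('w_ch.npy',c,allow_pickle=True)
cv2.imwrite('pics/wch.png',cv2.resize(c['color'][:,:,::-1],(800,600)))
go(.48,.235,.25,166.5)
E
```

```text
[(np.float32(3.1692965), np.float32(0.43446943), np.float32(-0.3006135)), (np.float32(3.9609666), np.float32(0.4231822), np.float32(-0.20617788))] 0.09503571753499407
[  6   9   6   4   0 115 176 181 176 175 175 175] [  7   7   9   5   0  48  60 139 181 175 174 174]
[  8  10   4   8   3   0  38 171 178 173 171 171 172 171 172 174 172] [169 169 170 172 177 154   2   0   4   7  11   9]
z [((388, 190), array([ 0.4289, -0.2539,  0.0129])), ((360, 180), array([ 0.4233, -0.2774,  0.0144])), ((483, 255), array([ 0.4735, -0.1733,  0.0356])), ((430, 345), array([ 0.5561, -0.2072,  0.0271])), ((345, 345), array([ 0.562 , -0.2821,  0.0269])), ((388, 375), array([ 0.5847, -0.2419,  0.0354]))]
time_s: 2.5
tcp_pos: [0.4879, -0.0048, 0.2518]
eef_rot: [180.0, 0.0, 166.5]
contact_force: [1.4, 0.7, 0.6]
gripper_width: 0.0878
gripper_force: 0.0
time_s: 3.2
tcp_pos: [0.4805, 0.2347, 0.2511]
eef_rot: [-180.0, -0.0, 166.6]
contact_force: [0.6, -0.0, -0.8]
gripper_width: 0.0764
gripper_force: 0.0
at [0.4805 0.2338 0.2513] [-1.7996e+02 -3.0000e-02  1.6653e+02] w 0.0731 j [  47.     7.3  -17.    -0.   -65.7 -150.4]
turn [-0.04 -0.03  0.03] shift cm [0.08 0.11 0.13]
```

View pics/wch.png

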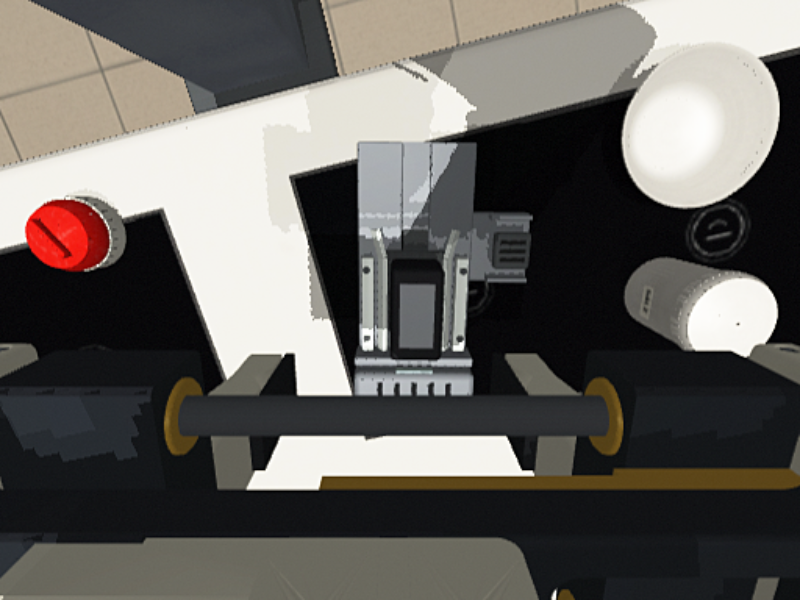

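The charger view shows the apron from (358,143) to (476,143), the pack top centred at (417,315) and the paddle at (512,250). The shaker (700,305) and bowl (700,125) stand to the left, well clear.

Run:
```python
from h import *
for n,u0,u1,rows,fr in(('w_sc',195,300,range(106,138),(225,248,275)),('w_ch',215,318,range(98,134),(240,260,290))):
    c=np.load(n+'.npy',allow_pickle=True).item()
    g=cv2.cvtColor(c['color'],cv2.COLOR_RGB2GRAY).astype(float)
    A,B,o=apron(c,rows,u0,u1,thr=40)
    yaw=np.mean([x[0] for x in o]); M=((A+B)/2)[:,:2].mean(0)
    xh=np.array([np.cos(np.radians(yaw)),np.sin(np.radians(yaw))]);yh=np.array([-xh[1],xh[0]])
    F=[]
    for u in fr:
        col=g[84:112,u];v=84+np.argmax(np.diff(col))+.5;F.append((u,v))
    f=onplane(c,F,.016)[:,:2]
    s=((f-M)@xh); home=M+xh*(np.median(s)+.130)
    print(n,[x[0] for x in o],np.linalg.norm((A-B)[:,:2],axis=1).mean(),'yaw',yaw,'home',home.round(4),'front s',s.round(4))
    print(' paddle exp',(home-xh*.046+yh*.078).round(4),'mouth',(home-xh*.104).round(4))
    # paddle from cloud
    q=cloud(c).reshape(-1,3);k=(abs(q[:,2]-.034)<.004)
    loc=(q[:,:2]-home)@np.c_[xh,yh]
    k&=(abs(loc[:,0]+.046)<.03)&(abs(loc[:,1]-.078)<.03); print(' paddle loc rect',cv2.minAreaRect((loc[k]*1000).astype(np.float32)),np.median(q[k,2]))
    k=(abs(q[:,2]-.0275)<.003)&(abs(loc[:,1])<.06)&(abs(loc[:,0])<.045)
    print(' rail y range',np.percentile(loc[k,1],[1,99]).round(4),k.sum())
    k=(abs(q[:,2]-.072)<.003)&(abs(loc[:,1])<.04)&(abs(loc[:,0])<.06)
    if k.sum()>50: print(' pack',cv2.minAreaRect((loc[k]*1000).astype(np.float32)),k.sum())
```

```text
w_sc [np.float32(3.826335), np.float32(4.014394)] 0.0957941881464914 yaw 3.9203644 home [ 0.534  -0.2462] front s [-0.0252 -0.0255 -0.0235]
 paddle exp [ 0.4828 -0.1715] mouth [ 0.4303 -0.2533]
 paddle loc rect ((-53.887046813964844, 77.79561614990234), (29.977975845336914, 30.125965118408203), 0.2753656506538391) 0.03381564011458282
 rail y range [-0.0439  0.0439] 1373
w_ch [np.float32(13.738419), np.float32(-14.07841)] 0.1000906577752254 yaw -0.16999578 home [0.5085 0.2676] front s [-0.0349 -0.0326 -0.0219]
 paddle exp [0.4627 0.3458] mouth [0.4045 0.2679]
 paddle loc rect ((-27.467302322387695, 65.88668823242188), (30.22393035888672, 27.991310119628906), 76.84685516357422) 0.03391982054350773
 rail y range [-0.0595  0.0519] 1333
 pack ((-2.9038467407226562, -20.281145095825195), (39.33736801147461, 72.45378112792969), 76.17832946777344) 1845
```

Run:
```python
from h import *
go(.4803,.3298,.10,166.0)
```

```text
at [0.4805 0.2338 0.2513] [-1.7996e+02 -3.0000e-02  1.6653e+02] w 0.0731 j [  47.     7.3  -17.    -0.   -65.7 -150.4]
turn [-0.04 -0.03  0.53] shift cm [ 2.35  9.31 15.13]
```

```bash
python3 -m crank '[[[0,0,0.5],[0,0,0],1],[[0,0,0],[0.59,2.33,0],1],[[0,0,0],[0.59,2.33,0],1],[[0,0,0],[0.59,2.33,0],1],[[0,0,0],[0.59,2.33,0],1],[[0,0,0],[0,0,4],1],[[0,0,0],[0,0,4],1],[[0,0,0],[0,0,4],1]]' 10; python3 -m crank '[[[0,0,0],[0,0,3],1],[[0,0,0],[0,0,1.5],1],[[0,0,0],[0,0,1],1],[[0,0,0],[0,0,0.5],1],[[0,0,0],[0,0,0],1],[[0,0,0],[0,0,0],1]]'
python3 - <<'E'
from h import *
go(.4803,.3298,.059,166.0)
E
```

```text
time_s: 4.05
tcp_pos: [0.4805, 0.3313, 0.1305]
eef_rot: [179.9, 0.0, 165.9]
contact_force: [0.0, 0.2, -0.2]
gripper_width: 0.0089
gripper_force: 0.0
time_s: 4.65
tcp_pos: [0.4808, 0.3312, 0.0725]
eef_rot: [179.9, 0.0, 165.9]
contact_force: [-0.3, -0.1, -0.6]
gripper_width: 0.0003
gripper_force: 0.0
at [0.4808 0.3312 0.0725] [1.7993e+02 4.0000e-02 1.6593e+02] w 0.0003 j [  53.7   22.1  -23.5    0.   -44.4 -157.8]
turn [ 0.07  0.04 -0.07] shift cm [ 0.02 -0.15  1.35]
```

```bash
python3 -m crank '[[[0,0,0],[0,0,1],1],[[0,0,0],[0,0,0.35],1],[[0,0,0],[0,0,0.25],1],[[0,0,0],[0,0,0.2],1],[[0,0,0],[0,0,0.1],1],[[0,0,0],[0,0,0],1]]'
python3 - <<'E'
from h import *
s=r.get_state();print(s['contact_force'],s['tcp_pos'])
c=cap('side');q=cloud(c).reshape(-1,3)
k=(abs(q[:,2]-.072)<.004)&(q[:,0]>.38)&(q[:,0]<.56)&(q[:,1]>.2)&(q[:,1]<.3)
print(cv2.minAreaRect((q[k,:2]*1000).astype(np.float32)),k.sum())
E
```

```text
time_s: 5.25
tcp_pos: [0.4804, 0.3306, 0.0525]
eef_rot: [180.0, 0.0, 165.9]
contact_force: [-0.2, 0.9, 1.4]
gripper_width: 0.0005
gripper_force: 0.6
[-0.20423789  0.85034447  1.3788565 ] [0.48040942 0.3306472  0.05252042]
((480.2817077636719, 249.69017028808594), (42.25702667236328, 72.12783813476562), 80.27823638916016) 63
```

```bash
python3 -m crank '[[[0,0,0],[0,0,-1],1],[[0,0,0],[0,0,-4],1],[[0,0,0],[0,0,-5],1],[[0,0,0],[0,0,-4],-0.32],[[0,0,0],[0,-3.3,0],-0.32],[[0,0,0],[0,-3.3,0],-0.32],[[0,0,0],[0,-2.6,0],-0.32],[[0,0,0],[0,0,0],-0.32]]'
python3 - <<'E'
from h import *
c=cap('wrist');q=cloud(c).reshape(-1,3)
k=(abs(q[:,2]-.072)<.003)&(q[:,0]>.38)&(q[:,0]<.56)&(q[:,1]>.2)&(q[:,1]<.3)
R=cv2.minAreaRect((q[k,:2]*1000).astype(np.float32));print(R,k.sum(),np.median(q[k,2]))
x,y=np.array(R[0])/1000
xh=np.array([np.cos(np.radians(-14)),np.sin(np.radians(-14))]);d=np.array([x-.507,y-.2469]);print('along',d@xh,'lat',d@[-xh[1],xh[0]])
go(x,y,.10,166.0)
E
```

```text
time_s: 6.1
tcp_pos: [0.4568, 0.2386, 0.1936]
eef_rot: [180.0, -0.0, 165.8]
contact_force: [-0.3, 0.9, 0.2]
gripper_width: 0.035
gripper_force: 0.0
((484.2780456542969, 252.23240661621094), (39.5315055847168, 70.56468963623047), 76.0291519165039) 2398 0.07197947550705208
along -0.023337041110976002 lat -0.00032292691656629684
at [0.4577 0.2401 0.1937] [1.7994e+02 3.0000e-02 1.6585e+02] w 0.0391 j [  49.5    8.4  -23.9   -0.   -57.7 -153.6]
turn [ 0.06  0.03 -0.15] shift cm [-2.29  1.82  9.37]
```

Run:
```python
from h import *
c=np.load('side.npy',allow_pickle=True).item();q=cloud(c)
for u,v in [(585,55),(545,60),(635,60),(580,120),(530,190),(620,190),(570,250),(500,60),(660,135),(740,125),(400,85),(450,105)]: print((u,v),q[int(v*.64),int(u*.64)].round(3))
c=np.load('scene.npy',allow_pickle=True).item();p=cloud(c).reshape(-1,3);k=(p[:,2]>.44)&(p[:,2]<.53)&(p[:,0]>.5)&(p[:,0]<1)&(p[:,1]>-.5)&(p[:,1]<.6)
print(np.percentile(p[k,0],[0,1,5]),np.percentile(p[k,2],[0,1,50]))
```

```text
(585, 55) [ 0.222 -0.649  0.662]
(545, 60) [ 0.215 -0.609  0.655]
(635, 60) [ 0.263 -0.669  0.657]
(580, 120) [ 0.225 -0.65   0.608]
(530, 190) [ 0.218 -0.604  0.534]
(620, 190) [ 0.276 -0.665  0.539]
(570, 250) [ 0.229 -0.653  0.482]
(500, 60) [ 0.312 -0.448  0.638]
(660, 135) [ 0.647 -0.463  0.51 ]
(740, 125) [ 0.824 -0.496  0.51 ]
(400, 85) [0.637 0.259 0.508]
(450, 105) [0.613 0.028 0.492]
[0.60644012 0.60952705 0.61118521] [0.4606207  0.46853322 0.51001118]
```

```bash
python3 -m crank '[[[0,0,0],[-2.29,1.82,0],-0.32],[[0,0,0],[0,0,4],-0.32],[[0,0,0],[0,0,2],-0.32],[[0,0,0],[0,0,0],-0.32],[[0,0,0],[0,0,0],-0.32]]'
python3 - <<'E'
from h import *
go(.4843,.2522,.060,166.0)
E
```

```text
time_s: 6.65
tcp_pos: [0.4851, 0.254, 0.1331]
eef_rot: [-180.0, 0.0, 166.0]
contact_force: [-0.0, -0.2, 1.0]
gripper_width: 0.0577
gripper_force: 0.0
at [0.4851 0.254  0.1331] [-1.7996e+02  1.0000e-02  1.6596e+02] w 0.0577 j [  48.2   14.9  -24.5    0.   -50.6 -152.2]
turn [-0.04  0.01 -0.04] shift cm [ 0.03 -0.19  7.31]
```

```bash
python3 -m crank '[[[0,0,0],[0,-0.19,3],-0.32],[[0,0,0],[0,0,3],-0.32],[[0,0,0],[0,0,1.3],-0.32],[[0,0,0],[0,0,0],-0.32],[[0,0,0],[0,0,0],0.3],[[0,0,0],[0,0,0],0.3],[[0,0,0],[0,0,0],0.3]]' 25; python3 -m crank '[[[0,0,0],[0,0,0],0.3],[[0,0,0],[0,0,0],0.3]]'
python3 - <<'E'
from h import *
s=r.get_state();print(s['contact_force'],s['moment'])
go(.4843,.2522,.060,166.0)
E
```

```text
time_s: 7.35
tcp_pos: [0.4848, 0.2523, 0.061]
eef_rot: [179.9, 0.1, 165.9]
contact_force: [0.1, 1.0, 6.8]
gripper_width: 0.0399
gripper_force: 25.0
time_s: 7.55
tcp_pos: [0.4848, 0.2523, 0.061]
eef_rot: [179.9, 0.1, 165.9]
contact_force: [-1.3, -0.2, 7.0]
gripper_width: 0.0399
gripper_force: 25.0
[-1.27089164 -0.15051116  6.99453348] [-0.04886457  0.61935189 -0.07475303]
at [0.4848 0.2523 0.061 ] [1.7989e+02 8.0000e-02 1.6595e+02] w 0.0399 j [  48.    20.1  -28.9    0.   -40.9 -152.1]
turn [ 0.11  0.08 -0.05] shift cm [ 0.05 -0.02  0.1 ]
```

```bash
python3 -m crank '[[[0,0,0],[0,0,-0.1],0.3],[[0,0,0],[0,0,0],0.3]]'
python3 - <<'E'
from h import *
c=cap('wrist')
cv2.imwrite('pics/wg.png',cv2.resize(c['color'][60:350,130:390,::-1],(538,600)))
print(r.get_state()['contact_force'])
E
```

```text
time_s: 7.75
tcp_pos: [0.4842, 0.2517, 0.0611]
eef_rot: [180.0, 0.0, 165.9]
contact_force: [-1.0, -1.1, 3.5]
gripper_width: 0.0398
gripper_force: 25.0
[-1.4598676   0.09885454  4.48585375]
```

View pics/wg.png

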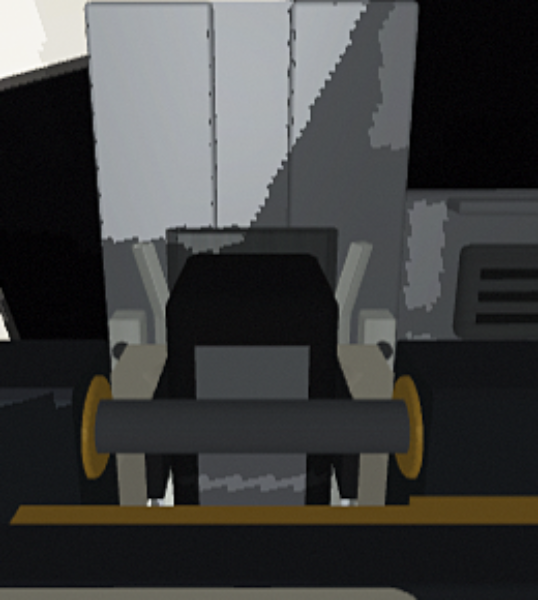

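The crop shows the fingers on both sides of the pack, which sits square between the rails, with the nose and flares ahead of it at rows 230–330. Next I'll ease off the downward load and pull outward.

```bash
python3 -m crank '[[[0,0,0],[0,0,-0.1],0.3],[[0,0,0],[0.3,0,0],0.3],[[0,0,0],[0.7,0,0],0.3],[[0,0,0],[1,0,0],0.3]]';python3 -m crank '[[[0,0,0],[1,0,0],0.3],[[0,0,0],[1,0,0],0.3],[[0,0,0],[1,0,0],0.3],[[0,0,0],[1,0,0],0.3]]'
python3 - <<'E'
from h import *
go(.4843-.970*.088,.2522+.242*.088,.062,166.0)
E
```

```text
time_s: 8.2
tcp_pos: [0.4641, 0.2563, 0.0612]
eef_rot: [-180.0, -0.0, 165.9]
contact_force: [0.3, 0.4, -3.2]
gripper_width: 0.0399
gripper_force: 25.0
time_s: 8.6
tcp_pos: [0.425, 0.2665, 0.0616]
eef_rot: [180.0, 0.0, 165.9]
contact_force: [0.3, 0.3, -3.4]
gripper_width: 0.0398
gripper_force: 25.0
at [0.425  0.2665 0.0616] [179.99   0.   165.94] w 0.0398 j [  54.6   16.6  -34.4   -0.   -38.9 -158.6]
turn [ 0.01  0.   -0.06] shift cm [ 2.7   0.05 -0.04]
```

```bash
python3 -m crank '[[[0,0,0],[1,0,0],0.3],[[0,0,0],[1,0,0],0.3],[[0,0,0],[0.9,0,0],0.3],[[0,0,0],[0,0,-1],0.3],[[0,0,0],[0,0,-3],0.3],[[0,0,0],[0,0,-4],0.3],[[0,0,0],[0,0,-1],0.3],[[0,0,0],[0,0,0],0.3]]'
python3 - <<'E'
from h import *
print(r.get_state()['contact_force'])
go(.4183,-.2546,.15,-176.1)
E
```

```text
time_s: 9.4
tcp_pos: [0.3986, 0.2742, 0.1538]
eef_rot: [179.7, 0.1, 165.9]
contact_force: [0.5, 0.0, -4.6]
gripper_width: 0.0396
gripper_force: 25.0
[ 0.48699054  0.03852741 -4.59289599]
at [0.3986 0.2742 0.1538] [1.7974e+02 9.0000e-02 1.6592e+02] w 0.0396 j [  57.9    7.6  -30.9    0.   -51.3 -162. ]
turn [  0.24   0.13 -17.98] shift cm [  1.63 -52.9    0.38]
```

```bash
python3 -m crank '[[[0,0,-6],[0,0,0],0.3],[[0,0,-6],[0,0,0],0.3],[[0,0,-6],[0,0,0],0.3],[[0,0,0],[-0.8,-4.4,0],0.3],[[0,0,0],[-0.8,-4.4,0],0.3],[[0,0,0],[-0.8,-4.4,0],0.3],[[0,0,0],[-0.8,-4.4,0],0.3],[[0,0,0],[-0.8,-4.4,0],0.3]]'; python3 -m crank '[[[0,0,0],[-0.8,-4.4,0],0.3],[[0,0,0],[1,-4.4,0],0.3],[[0,0,0],[1,-4.4,0],0.3],[[0,0,0],[1,-4.4,0],0.3],[[0,0,0],[1,-4.4,0],0.3],[[0,0,0],[1,-4.4,0],0.3],[[0,0,0],[1.4,-4.4,0],0.3],[[0,0,0],[0,0,0],0.3]]';  python3 - <<'E'
from h import *
go(.4183,-.2546,.08,-176.1)
E
```

```text
time_s: 10.2
tcp_pos: [0.452, 0.0544, 0.1502]
eef_rot: [-180.0, -0.1, -176.1]
contact_force: [0.4, 0.4, -4.0]
gripper_width: 0.04
gripper_force: 25.0
time_s: 11.0
tcp_pos: [0.4152, -0.2585, 0.1496]
eef_rot: [180.0, -0.2, -176.4]
contact_force: [-0.1, 1.5, -4.2]
gripper_width: 0.0399
gripper_force: 25.0
at [ 0.4152 -0.2585  0.1496] [ 179.96   -0.22 -176.41] w 0.0399 j [ -8.8   8.6 -30.2   0.  -51.3 -77.6]
turn [ 0.04 -0.22 -0.31] shift cm [-0.33  0.37  6.96]
```

```bash
python3 -m crank '[[[0,0,0],[0,0,2],0.3],[[0,0,0],[0,0,2],0.3],[[0,0,0],[0,0,2],0.3],[[0,0,0],[0,0,0.5],0.3],[[0,0,0],[0,0,0],0.3],[[0,0,0],[0,0,0],0.3]]';  python3 - <<'E'
from h import *
go(.4183,-.2546,.064,-176.1);print(r.get_state()['contact_force'])
E
```

```text
time_s: 11.6
tcp_pos: [0.4183, -0.2546, 0.0868]
eef_rot: [-180.0, -0.0, -176.1]
contact_force: [0.3, 0.5, -3.5]
gripper_width: 0.0401
gripper_force: 25.0
at [ 0.4183 -0.2546  0.0868] [-179.99   -0.   -176.06] w 0.0401 j [ -8.3  13.4 -34.5   0.  -42.1 -77.8]
turn [-0.01 -0.    0.04] shift cm [-0.   -0.    2.28]
[ 0.28321581  0.49416872 -3.53678408]
```

```bash
python3 -m crank '[[[0,0,0],[0,0,1.5],0.3],[[0,0,0],[0,0,0.7],0.3],[[0,0,0],[0,0,0.2],0.3],[[0,0,0],[0,0,0],0.3],[[0,0,0],[0,0,0],0.3]]';  python3 - <<'E'
from h import *
go(.4183,-.2546,.0617,-176.1);print(r.get_state()['contact_force'])
c=cap('wrist')
cv2.imwrite('pics/wm.png',cv2.resize(c['color'][:,100:400,::-1],(469,600)))
E
```

```text
time_s: 12.1
tcp_pos: [0.4184, -0.2547, 0.0631]
eef_rot: [-180.0, 0.0, -176.1]
contact_force: [-0.3, 0.9, -4.0]
gripper_width: 0.0399
gripper_force: 25.0
at [ 0.4184 -0.2547  0.0631] [-1.7998e+02  4.0000e-02 -1.7607e+02] w 0.0399 j [ -8.3  15.5 -35.9   0.  -38.6 -77.8]
turn [-0.02  0.04  0.03] shift cm [0.01 0.01 0.14]
[-0.2760116   0.94843857 -4.00881212]
```

View pics/wm.png

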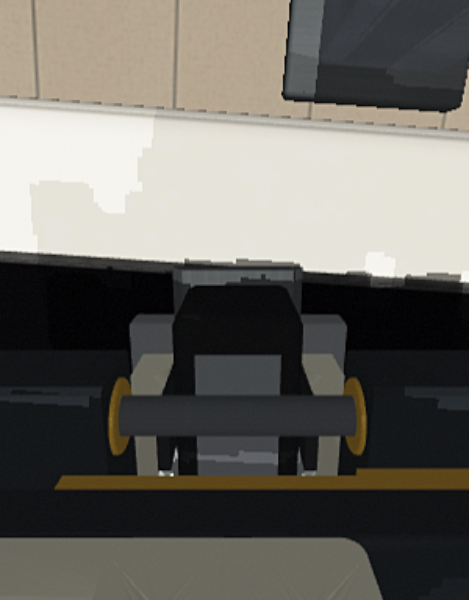

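The wrist view shows the pack's rear foot spanning columns 174–301 and the apron spanning 131–347, so the pack is centred on the apron. Next I'll lower the last millimetre and slide in.

```bash
python3 -m crank '[[[0,0,0],[0,0,0.13],0.3],[[0,0,0],[-0.6,0,0],0.3],[[0,0,0],[-0.6,0,0],0.3],[[0,0,0],[-0.6,0,0],0.3],[[0,0,0],[-0.6,0,0],0.3]]'; python3 -m crank '[[[0,0,0],[-0.6,0,0],0.3],[[0,0,0],[-0.6,0,0],0.3],[[0,0,0],[-0.6,0,0],0.3]]';python3 -m crank '[[[0,0,0],[-0.6,0,0],0.3],[[0,0,0],[0,0,0],0.3]]'
python3 - <<'E'
from h import *
s=r.get_state();print(s['contact_force'],s['moment']);go(.534,-.2467,.0617,-176.1)
E
```

```text
time_s: 12.65
tcp_pos: [0.4429, -0.253, 0.0614]
eef_rot: [-180.0, 0.0, -176.1]
contact_force: [-0.1, -1.0, -2.7]
gripper_width: 0.0402
gripper_force: 25.0
time_s: 12.95
tcp_pos: [0.4605, -0.2517, 0.0612]
eef_rot: [-180.0, -0.0, -176.1]
contact_force: [-0.3, 0.4, -3.1]
gripper_width: 0.04
gripper_force: 25.0
time_s: 13.15
tcp_pos: [0.467, -0.2513, 0.0613]
eef_rot: [-180.0, 0.0, -176.1]
contact_force: [-0.3, -0.1, -2.5]
gripper_width: 0.04
gripper_force: 25.0
[-0.33978908 -0.12568382 -2.45432411] [-0.03886683 -0.11040803 -0.00931371]
at [ 0.467  -0.2513  0.0613] [-1.7998e+02  4.0000e-02 -1.7605e+02] w 0.04 j [ -7.1  18.9 -30.9   0.  -40.2 -79. ]
turn [-0.02  0.04  0.05] shift cm [-6.71  0.01 -0.04]
```

```bash
python3 -m crank '[[[0,0,0],[-0.5,0,0],0.3],[[0,0,0],[-0.5,0,0],0.3],[[0,0,0],[-0.5,0,0],0.3],[[0,0,0],[-0.5,0,0],0.3]]';python3 -m crank '[[[0,0,0],[-0.5,0,0],0.3],[[0,0,0],[-0.5,0,0],0.3],[[0,0,0],[-0.5,0,0],0.3],[[0,0,0],[0,0,0],0.3]]'
python3 - <<'E'
from h import *
s=r.get_state();print(s['contact_force'],s['moment']);go(.534,-.2467,.0617,-176.1)
c=cap('side');cv2.imwrite('pics/s2.png',cv2.resize(c['color'][170:330,180:400,::-1],(800,582)))
E
```

```text
time_s: 13.55
tcp_pos: [0.4862, -0.2499, 0.0612]
eef_rot: [180.0, -0.0, -176.1]
contact_force: [-0.2, -0.0, -2.5]
gripper_width: 0.04
gripper_force: 25.0
time_s: 13.95
tcp_pos: [0.5017, -0.2489, 0.0613]
eef_rot: [-180.0, 0.0, -176.1]
contact_force: [-0.6, -0.3, -2.3]
gripper_width: 0.0399
gripper_force: 25.0
[-0.56207586 -0.26479588 -2.34508392] [-0.07334043 -0.15738203 -0.02323515]
at [ 0.5017 -0.2489  0.0613] [-1.7999e+02  3.0000e-02 -1.7606e+02] w 0.0399 j [ -6.4  21.1 -27.1   0.  -41.8 -79.7]
turn [-0.01  0.03  0.04] shift cm [-3.24  0.   -0.04]
```

View pics/s2.png

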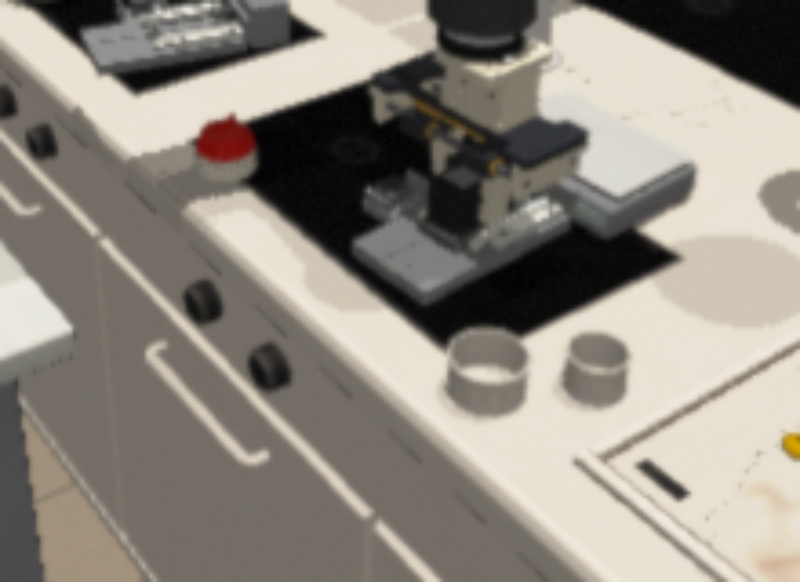

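The side view shows the pack between the scale's rails, with the rings (485,370) and timer (225,150) undisturbed. I'll detect the click from the paddle's height in the wrist depth image, along with the force.

```bash
cat >> h.py <<'E'
def chk():
    s=r.get_state(); f=s['contact_force']; xh=np.array([.99766,.06837]);yh=np.array([-xh[1],xh[0]])
    d=s['tcp_pos'][:2]-[.534,-.2462]
    c=cap('wrist'); q=cloud(c).reshape(-1,3);l=(q[:,:2]-[.534,-.2462])@np.c_[xh,yh]
    k=(abs(l[:,0]+.054)<.011)&(abs(l[:,1]-.078)<.011)&(q[:,2]<.06)
    print('along %.2f lat %.2f mm  push %.2f N fz %.2f'%(d@xh*1e3,d@yh*1e3,-f[:2]@xh,f[2]),'paddle z',np.percentile(q[k,2],[10,50,90]).round(4),k.sum())
E
python3 -c "from h import *;chk()"
python3 -m crank '[[[0,0,0],[-0.3,0,0],0.3],[[0,0,0],[-0.3,0,0],0.3],[[0,0,0],[0,0,0],0.3]]';python3 -c "from h import *;chk()"
python3 -m crank '[[[0,0,0],[-0.2,0,0],0.3],[[0,0,0],[-0.2,0,0],0.3],[[0,0,0],[0,0,0],0.3]]';python3 -c "from h import *;chk()"
```

```text
along -32.84 lat -0.46 mm  push -0.07 N fz -2.42 paddle z [0.0281 0.029  0.03  ] 1184
time_s: 14.35
tcp_pos: [0.5069, -0.2485, 0.0612]
eef_rot: [-180.0, -0.0, -176.1]
contact_force: [-0.7, -0.7, -3.5]
gripper_width: 0.04
gripper_force: 25.0
along -27.18 lat -0.48 mm  push 0.71 N fz -3.45 paddle z [0.028  0.029  0.0301] 1224
time_s: 14.7
tcp_pos: [0.5094, -0.2483, 0.0612]
eef_rot: [180.0, -0.2, -176.1]
contact_force: [-5.2, -0.4, 1.9]
gripper_width: 0.0399
gripper_force: 25.0
along -24.67 lat -0.44 mm  push 5.20 N fz 1.89 paddle z [0.0279 0.0289 0.03  ] 1226
```

The push rose to 5 N at the plunger at −25 mm, so true home is about −8 mm, which agrees with the paddle offset. The paddle is down at 0.029 m.

```bash
python3 -m crank '[[[0,0,0],[-0.2,0,0],0.3],[[0,0,0],[-0.2,0,0],0.3],[[0,0,0],[-0.2,0,0],0.3],[[0,0,0],[0,0,0],0.3]]';python3 -c "from h import *;chk()"
python3 -m crank '[[[0,0,0],[-0.2,0,0],0.3],[[0,0,0],[-0.2,0,0],0.3],[[0,0,0],[0,0,0],0.3]]';python3 -c "from h import *;chk()"
```

```text
time_s: 15.15
tcp_pos: [0.5152, -0.2479, 0.0612]
eef_rot: [180.0, -0.2, -176.1]
contact_force: [-6.4, -1.5, 2.5]
gripper_width: 0.0397
gripper_force: 25.0
along -18.84 lat -0.44 mm  push 6.53 N fz 2.52 paddle z [0.028  0.029  0.0301] 1252
time_s: 15.5
tcp_pos: [0.5193, -0.2477, 0.0612]
eef_rot: [180.0, -0.2, -176.1]
contact_force: [-6.4, 0.0, 2.0]
gripper_width: 0.0401
gripper_force: 25.0
along -14.81 lat -0.46 mm  push 6.38 N fz 2.03 paddle z [0.0286 0.0295 0.0306] 1309
```

```bash
python3 -m crank '[[[0,0,0],[-0.1,0,0],0.3],[[0,0,0],[-0.1,0,0],0.3],[[0,0,0],[-0.1,0,0],0.3],[[0,0,0],[0,0,0],0.3]]';python3 -c "from h import *;chk()"
python3 -m crank '[[[0,0,0],[-0.1,0,0],0.3],[[0,0,0],[0,0,0],0.3]]';python3 -c "from h import *;chk()"
```

```text
time_s: 15.95
tcp_pos: [0.5217, -0.2475, 0.0612]
eef_rot: [180.0, -0.2, -176.1]
contact_force: [-6.8, -1.4, 3.1]
gripper_width: 0.0398
gripper_force: 25.0
along -12.32 lat -0.45 mm  push 6.88 N fz 3.11 paddle z [0.0286 0.0296 0.0306] 1314
time_s: 16.2
tcp_pos: [0.5227, -0.2474, 0.0612]
eef_rot: [180.0, -0.2, -176.1]
contact_force: [-7.4, -1.1, 5.0]
gripper_width: 0.0398
gripper_force: 25.0
along -11.39 lat -0.44 mm  push 7.51 N fz 5.00 paddle z [0.0287 0.0297 0.0307] 1317
```

```bash
for i in 1; do python3 -m crank '[[[0,0,0],[-0.06,0,0],0.3],[[0,0,0],[0,0,0],0.3]]' | sed -n 2p;python3 -c "from h import *;chk()"
done
python3 -m crank '[[[0,0,0],[-0.06,0,0],0.3],[[0,0,0],[0,0,0],0.3]]'| sed -n 2p;python3 -c "from h import *;chk()"
```

```text
tcp_pos: [0.5233, -0.2474, 0.0612]
along -10.75 lat -0.45 mm  push 7.43 N fz 3.95 paddle z [0.0331 0.0343 0.0354] 1489
tcp_pos: [0.5239, -0.2473, 0.0612]
along -10.14 lat -0.44 mm  push 7.04 N fz 4.27 paddle z [0.0331 0.0343 0.0354] 1491
```

The paddle rose from 0.0297 to 0.0343 m, so the catch has clicked. I'll relax the push and let go.

```bash
python3 -m crank '[[[0,0,0],[0.1,0,0],0.3],[[0,0,0],[0.08,0,-0.05],0.3],[[0,0,0],[0,0,0],0.3]]';python3 -c "from h import *;chk()"
python3 -m crank '[[[0,0,0],[0,0,0],-0.32],[[0,0,0],[0,0,0],-0.32],[[0,0,0],[0,0,0],-0.32],[[0,0,0],[0,0,0],-0.32],[[0,0,0],[0,0,0],-0.32]]';python3 -c "from h import *;chk()"
```

```text
time_s: 17.05
tcp_pos: [0.5232, -0.2473, 0.0613]
eef_rot: [180.0, -0.1, -176.1]
contact_force: [-4.3, -1.6, -2.6]
gripper_width: 0.0399
gripper_force: 25.0
along -10.90 lat -0.38 mm  push 4.39 N fz -2.56 paddle z [0.0331 0.0343 0.0354] 1492
time_s: 17.6
tcp_pos: [0.5246, -0.2473, 0.062]
eef_rot: [-180.0, 0.0, -176.1]
contact_force: [0.7, -0.5, 0.3]
gripper_width: 0.0577
gripper_force: 0.0
along -9.49 lat -0.48 mm  push -0.62 N fz 0.33 paddle z [0.0331 0.0343 0.0354] 1467
```

Released with the paddle still up. I'll lift straight up, back off and take a last look.

```bash
python3 -m crank '[[[0,0,0],[0,0,-1],-0.32],[[0,0,0],[0,0,-3],-0.32],[[0,0,0],[0,0,-4],-0.32],[[0,0,0],[2,0,-4],-0.32],[[0,0,0],[3,0,-3],-0.32],[[0,0,0],[0,0,0],-0.32],[[0,0,0],[0,0,0],-0.32]]'
python3 - <<'E'
from h import *
chk()
c=cap('wrist');q=cloud(c).reshape(-1,3)
xh=np.array([.99766,.06837]);l=(q[:,:2]-[.534,-.2462])@np.c_[xh,[-xh[1],xh[0]]]
k=(abs(q[:,2]-.072)<.003)&(abs(l[:,1])<.04)&(abs(l[:,0])<.07)
print(cv2.minAreaRect((l[k]*1000).astype(np.float32)))
cv2.imwrite('pics/end.png',cv2.resize(c['color'][:,:,::-1],(800,600)))
E
```

```text
time_s: 18.35
tcp_pos: [0.4743, -0.2509, 0.2137]
eef_rot: [-180.0, 0.2, -176.1]
contact_force: [-0.2, -0.2, -1.5]
gripper_width: 0.0578
gripper_force: 0.0
along -59.93 lat -0.58 mm  push 0.17 N fz -1.50 paddle z [0.0332 0.0343 0.0353] 344
((-19.02365493774414, 0.18462753295898438), (39.53097915649414, 55.192867279052734), 89.56185150146484)
```

View pics/end.png

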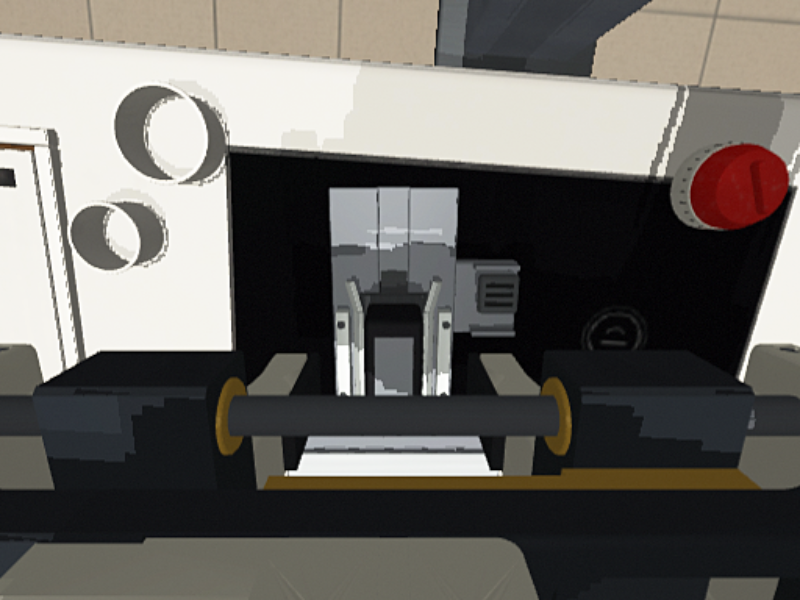

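The pack is seated in the scale at (392,350). The nose stands up behind it at (395,278), and the rings and timer are where they were.

```bash
python3 -c "
from plant import r
print(r.close_job())"
```

```text
the job is handed in; nothing more can be done
None
```

The battery pack is latched in the scale, about 1.5 mm short of true home, with the catch up behind it; the push peaked at about 7.5 N, the pack is released, the arm is clear, and the job was handed in at about 18 s.

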